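# Close the access panel: pin, quarter-turn, press and hold

### The arm

A 7-joint arm with a two-finger parallel gripper is mounted at the origin on a cart in front of the work surface, level with it; the furniture and walls round the work are solid. World frame = base frame: x ahead of the robot, y to its left, z up, the work surface at z = 0. Lengths are in mm, angles in rad, forces in N, time in s.
With the tool pointing down it reaches from about 425 to 950 mm from the base axis. Payload 4.7 kg.
Tool frame: the origin (TCP) lies midway between the tips of the shut fingers; the grasp point (between the pads) lies 19 mm behind it; z points along the fingers, y is the line along which they close (so a half turn about z gives the same grasp; the last joint's range is limited). The gripper opens to 85 mm and grips with 20 to 120 N. Pads are 22 mm wide; open, the fingers measure 114 mm over their backs; the gripper's body (76 mm by 85 mm) begins 54 mm behind the grasp point. The pads swing forward as they close: fully open they stand 13 mm farther back than shut.
Start: joints at [-1.301, 0.469, -0.049, 1.532, 0.024, 1.141, -0.082], TCP at [198.661, 645.122, 231.335] pointing down, gripper open.
Joint ranges: [-2.59, 2.59], [-0.33, 1.99], [-1.39, 1.29], [0.1, 2.45], [-1.04, 4.18], [0.21, 1.99], [-2.66, 2.66]. Speed limits (rad/s): [2.57, 2.57, 3.14, 3.14, 3.14, 3.14, 3.14].

### API

Orientations are given as a 3x3 rotation matrix whose columns are the frame's x, y, z axes.
In Python, from station import robot gives the robot as it stands. The module is installed in compiled form; this text tells all that it offers.
- The arm moves only by the tool jog_arm, never from a script. Its argument "targets" is a list that holds one entry, the list of rows, each a list of 4 numbers: the shift along the tool's x, y, z in units of 200 mm (1.0 is 200 mm), then the turn about the tool's z in units of 45 degrees (1.0 is 45 degrees). In form: [[[x, y, z, spin], ...]]. A call has 1 to 12 rows; each row is the pose to reach, as a shift and turn from the pose commanded when the call began, along the tool's axes at that moment; what a row does not reach only later rows make up. A row lasts 1/10 s, in which the tool goes at most 50 mm and 8.59 degrees, less where a joint would pass 70% of its speed; a pose out of reach is approached as far as the arm can. A call with a number of a shift or a turn outside -1 to 1 is refused whole. A call with a gripper value outside its range is refused whole. "fingers" is the opening, from -1 (shut) to 1 (fully open), so that 0 is half open, set as the call begins (left out, the last holds). The fingers move at their own pace and stop on an object; "grip_force" is the grip in N (left out, the last holds). Time passes only in rows, so rows that repeat a pose let the fingers close. It gives the time, the measured TCP pose, the force, the opening and the grip force at its end, in the units of the state.
- robot.read_state(): the state, without advancing time (a new reading comes with each control period).
- robot.camera(name): name is "scene" or "top" or "wrist"; returns a dict with "img" (420x560x3 uint8, blue, green, red), "fov_y" (degrees; the focal length in pixels is half the picture's height over the tangent of half this angle, whatever the lens; pixels are square), "cx", "cy" (the principal point, pixels), "position" and "orientation" of the camera in the world. Camera axes: x right, y down, z forward; pixel columns grow to the right and rows downward; lengths in mm; the calibration is good to about 2 mm. A picture is of the moment at which its call begins. There is no depth.
- robot.close_job(): hands the job in; it is judged then, once.
Trained networks look in a picture, given as the dict that the camera call returned (one of the last four; its "shot" number tells which), for a name from the list of things; names that differ only in an ending like _2 or _b are one class to them, and where a whole thing is asked for, a point or a joint stands for the part that bears it (a point fixed in the world has none). Each returns a list of dicts, best first, with "p" (0 to 1); they miss things now and then, are a little off and sometimes report something else, mostly with a low value. They report only what shows in the picture. A call takes as long as a camera call.
- robot.regions_of(picture, thing): "mask" (420x560 bool, what is visible of it) and "box" ([centre column, centre row, width, height] in pixels, round what is visible of it).
The state is a dict: "time_s": time; "joint_positions": joint angles; "dq": joint speeds; "joint_torque": joint torques, N m; "ee_pos": TCP position; "tcp_rot": TCP orientation; "force": force on the tool from outside, world axes, zero at the start; "moment": the same for the moment, N m; "finger_gap": finger opening in mm; "grip_force": force on a finger pad.
Only numpy, scipy, OpenCV 4.12 (cv2) and the standard library are available. Lean on these libraries where they do the work, as an engineer would, in place of code of your own. Each camera call takes 0.05 s, during which the arm holds its last target. There are 200 camera calls.

### The job

Close the access panel of the grey housing: take the red-headed locating pin from its blue holder, stand it fully home in the blue-ringed bore of the white panel and let go of it; then turn the black wing of the quarter-turn fastener clockwise (seen from above) until its slots line up with the two red marks on the panel. Then press the panel fully down against its frame and finish while still holding it pressed there, with the pin in place and the fastener lined up. Leave the dropper bottle and the red specimen where they are.

Things in the scene. Friction and masses are not known exactly. Their poses are not given: they have to be found in the camera images.
- pin_center (a point): Centre of the locating pin, 72 mm tall: steel shank 16 mm in diameter, 48 mm long, bevelled foot, under a red head 24 mm in diameter and 24 mm tall (12 to 36 mm above this point). z points up to the head. 60 g. It starts upright in a fixed blue block, 40 x 40 x 28 mm, in a bore 23 mm deep with its floor 5 mm above the worktop.
- bore_mouth (a point): Pin bore's mouth, on its axis, level with the top of the raised panel (46 mm above the worktop); part of the fixed grey housing, 100 mm wide (x), 180 mm long (y, from fastener to bore). Hole in the white panel 19 mm wide, ringed in blue, bore below it 18 mm, its floor 34 mm under this point: the fully seated pin's centre is 2 mm above this point.
- wing (a point): Centre of the fastener's black wing, on its turning axis: an upright bar 42 mm long (its x), 10 mm thick (its y), 28 mm tall, red line on top, on a steel disc 44 mm in diameter and 5 mm thick that lies on the panel; the disc has a slot at either end of the wing. 95 mm from the bore's axis; the top of the seated pin is 19 mm above this point.
- fastener (a joint): Fastener's angle, rad, growing clockwise from above. 0: wing along the housing's x; 1.571: its slots meet the two red marks (wing along the housing's y). Turns from -0.1 to 2.1 (so can go too far), friction 0.04 N m, stays where left. Its hidden cross-pin lets the panel down only within about 0.15 rad of 1.571; otherwise the panel stops after about 1 mm.
- panel (a joint): Panel's downward travel, m: 0 raised on springs, 0.006 fully against the frame. A plate 98 x 178 x 6 mm, guided straight up and down, carrying the fastener. It needs about 4 N to start and about 8 N to be fully down, and springs back when let go.
- press_spot (a point): Round yellow spot, 22 mm across, on top of the panel between fastener and bore: a good place to press (46 mm from the bore's axis, 49 mm from the fastener's). Moves with the panel.
- bottle_center (a point): Centre of a brown dropper bottle, 33 mm wide and 102 mm tall (50 mm above the worktop), loose; leave it alone.
- specimen_center (a point): Centre of a red round specimen mount, 30 mm wide and 21 mm tall, loose; leave it alone.

How it is judged:
By the outcome, as a careful person would: the job done as asked, in the order asked, and still so for the second after the job is handed in, while the arm keeps its last pose, push and grip.
It also fails if it takes over 54 s, if anything falls off the work surface, if the arm or the gripper's body presses on something with over 40 N, if the wrist force passes 120 N, or if a joint passes its speed limit or range.

## Working session

There is one attempt and no reset: what is moved stays moved. The work goes in short steps, Python scripts to look and compute and a tool call to move; the robot and the scene stay as the last step left them, time stands still between calls to the robot, and variables do not carry over. Pictures are saved under pics/ and viewed, at most 10 in all, crops included, and the job is handed in when it is done.

Besides the shell and the picture viewer there is one more tool, called after "Request:" as name([rows], argument=value, ...), one row to a line, values as JSON. jog_arm: Moves the arm, as the interface text tells. Shifts and turns lie within -1 to 1; 1 stands for 200 mm of shift or 45 degrees of turn. Its arguments: {"type":"object","properties":{"targets":{"type":"array"},"fingers":{"type":"number"},"grip_force":{"type":"number"}},"required":["targets"]}

```bash
mkdir -p pics
cat > h.py <<'E'
import numpy as np, cv2
from station import robot
def K(c): return (c["img"].shape[0]/2)/np.tan(np.radians(c["fov_y"])/2)
def px2w(c,u,v,z):
    f=K(c); d=np.array(c["orientation"])@np.array([(u-c["cx"])/f,(v-c["cy"])/f,1.0]); p=np.array(c["position"])
    return p+d*(z-p[2])/d[2]
def w2px(c,P):
    q=np.array(c["orientation"]).T@(np.array(P,float)-np.array(c["position"])); f=K(c)
    return c["cx"]+f*q[0]/q[2], c["cy"]+f*q[1]/q[2]
E
python3 - <<'E'
from h import *
np.set_printoptions(precision=3,suppress=True)
ims=[]
for n in ["top","scene"]:
    c=robot.camera(n); cv2.imwrite(f"pics/{n}0.png",c["img"]); print(n,c["position"],c["fov_y"],np.array(c["orientation"]).round(3).tolist())
    for t in ["pin_center","wing","press_spot","panel","bottle_center","specimen_center","fastener"]:
        for r in robot.regions_of(c,t)[:2]:
            b=r["box"]; print(t,round(r["p"],2),np.round(b,1), px2w(c,b[0],b[1],46))
    ims.append(c["img"])
s=robot.read_state(); print(s["ee_pos"],s["tcp_rot"],s["finger_gap"],s["time_s"])
E
```

```text
top [ 462.822 -279.627  942.439] 46.2265933909363 [[-0.023, -0.997, 0.067], [-1.0, 0.022, -0.019], [0.018, -0.068, -0.998]]
pin_center 0.53 [291.  256.8  16.3  13.3] [ 433.612 -306.794   46.   ]
wing 0.62 [269.4 181.4  19.1  20.5] [ 572.045 -270.57    46.   ]
wing 0.25 [242.2 183.1 106.2  57.3] [ 569.978 -220.762   46.   ]
press_spot 0.69 [245.9 185.3  98.4  56.8] [ 565.786 -227.449   46.   ]
panel 0.92 [245.2 186.8 100.3  61.8] [ 563.055 -226.12    46.   ]
bottle_center 0.69 [379.  163.2  26.7  20.4] [ 601.488 -473.273   46.   ]
specimen_center 0.53 [181.1 261.8  16.3  18.6] [ 429.396 -108.05    46.   ]
fastener 0.79 [269.9 181.5  23.5  24.8] [ 571.841 -271.482   46.   ]
scene [ -45.705 -638.926  599.808] 44.48694890913646 [[0.514, -0.534, 0.671], [-0.857, -0.31, 0.411], [-0.012, -0.787, -0.617]]
pin_center 0.76 [252.3 259.4  16.3  30.1] [ 441.621 -300.15    46.   ]
wing 0.69 [276.3 205.5  26.6  27.2] [ 581.401 -261.022   46.   ]
press_spot 0.59 [256.6 207.4 108.7  59.9] [ 558.996 -233.538   46.   ]
panel 0.8 [255.8 208.  116.1  59. ] [ 556.797 -233.251   46.   ]
bottle_center 0.78 [390.6 236.2  22.6  53.4] [ 603.813 -467.319   46.   ]
specimen_center 0.54 [152.4 237.8  20.7  21.5] [ 401.977 -128.517   46.   ]
fastener 0.55 [277.9 205.8  21.9  27.3] [ 582.07  -263.948   46.   ]
[198.692 645.114 231.367] [[-0.956  0.294  0.   ]
 [ 0.294  0.956  0.   ]
 [ 0.     0.    -1.   ]] 85.0993980814485 0.8
```

View pics/top0.png

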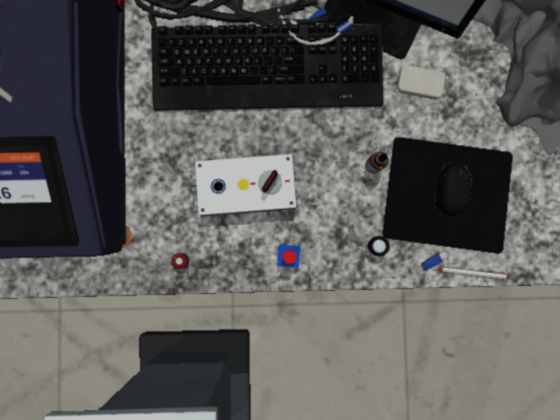

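View pics/scene0.png

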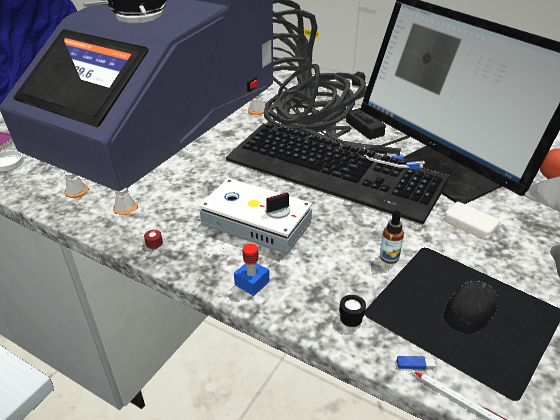

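The top view shows the pin at (290,257), the bore at (219,187), the spot at (243,184) and the wing at (269,182), turned about 36° from the housing's x. The tall instrument on the left lies between the arm and the work, so I'll triangulate its height and refine the points.

Run:
```python
from h import *
np.set_printoptions(precision=1,suppress=True)
ct=robot.camera("top"); cs=robot.camera("scene")
def tri(a,b):
    A=[];B=[]
    M=np.zeros((3,3));r=np.zeros(3)
    for c,(u,v) in((ct,a),(cs,b)):
        p=np.array(c["position"]); d=px2w(c,u,v,0)-p; d/=np.linalg.norm(d); Q=np.eye(3)-np.outer(d,d); M+=Q; r+=Q@p
    return np.linalg.solve(M,r)
print("screen",tri((50,138),(145,47)),tri((75,243),(108,137)), "bot corner",tri((122,252),(92,190)))
im=ct["img"].astype(int); b,g,r=im[...,0],im[...,1],im[...,2]
def cen(m,u0,u1,v0,v1):
    mm=np.zeros_like(m);mm[v0:v1,u0:u1]=m[v0:v1,u0:u1]; v,u=np.nonzero(mm); return u.mean(),v.mean(),len(u),np.linalg.svd(np.c_[u-u.mean(),v-v.mean()],full_matrices=False)[2][0]
red=(r>120)&(g<70)&(b<70); blue=(b>110)&(r<90); yel=(r>150)&(g>130)&(b<100)
for n,m,box,z in [("pin",red,(275,305,245,270),77),("block",blue|red,(270,310,238,275),28),("ring",blue,(205,232,172,200),46),("spot",yel,(235,252,175,195),46),("wingred",red,(255,284,165,198),79)]:
    u,v,k,d=cen(m,*box); print(n,u,v,k,d.round(2),px2w(ct,u,v,z))
```

```text
screen [610.3  25.8 272.5] [474.   28.3 158.2] bot corner [434.6   5.   75.1]
pin 289.0076923076923 256.4 130 [ 0.8 -0.7] [ 435.4 -302.4   77. ]
block 288.6690821256039 254.58695652173913 414 [1.  0.1] [ 437.2 -303.1   28. ]
ring 217.47368421052633 186.68421052631578 38 [ 1.  -0.3] [ 564.4 -175.5   46. ]
spot 242.91304347826087 183.94565217391303 92 [ 0.9 -0.4] [ 568.4 -222.    46. ]<stdin>:13: RuntimeWarning: Mean of empty slice.
  ret = ret.dtype.type(ret / rcount)
Traceback (most recent call last):
IndexError: index 0 is out of bounds for axis 0 with size 0
```

Request:
jog_arm([
  [[0,0,-0.25,0],[0,0,-0.5,0],[0,0,-0.75,0],[0,0,-1,0]],
])

```text
time_s: 1.3
ee_pos: [198.6, 644.7, 433.6]
tcp_rot: [[-0.956, 0.294, 0.0], [0.294, 0.956, 0.001], [0.0, 0.001, -1.0]]
force: [0.6, 0.9, 0.4]
finger_gap: 85.2
grip_force: 0.0
```

Request:
jog_arm([
  [[-0.18,-0.16,0,0],[-0.36,-0.32,0,0],[-0.54,-0.48,0,0],[-0.72,-0.64,0,0],[-0.9,-0.8,0,0]],
])

```text
time_s: 1.8
ee_pos: [324.3, 437.3, 431.5]
tcp_rot: [[-0.956, 0.294, 0.0], [0.294, 0.956, 0.001], [-0.0, 0.001, -1.0]]
force: [1.0, 0.5, 0.4]
finger_gap: 85.8
grip_force: 0.0
```

Request:
jog_arm([
  [[-0.18,-0.16,0,0],[-0.36,-0.32,0,0],[-0.54,-0.48,0,0],[-0.72,-0.64,0,0],[-0.9,-0.8,0,0]],
])

```text
time_s: 2.3
ee_pos: [449.1, 231.4, 431.7]
tcp_rot: [[-0.956, 0.294, 0.001], [0.294, 0.956, 0.001], [-0.0, 0.001, -1.0]]
force: [0.5, 0.4, -0.3]
finger_gap: 85.4
grip_force: 0.0
```

Request:
jog_arm([
  [[-0.09,-0.24,0,0],[-0.18,-0.47,0,0],[-0.27,-0.7,0,0],[-0.36,-0.94,0,0]],
])

```text
time_s: 2.7
ee_pos: [461.6, 31.6, 431.6]
tcp_rot: [[-0.956, 0.294, 0.001], [0.294, 0.956, 0.001], [-0.001, 0.001, -1.0]]
force: [1.1, -0.5, -0.5]
finger_gap: 85.4
grip_force: 0.0
```

Request:
jog_arm([
  [[-0.07,-0.24,0,0],[-0.14,-0.48,0,0],[-0.21,-0.72,0,0],[-0.28,-0.96,0,0]],
])

```text
time_s: 3.1
ee_pos: [458.3, -168.3, 431.7]
tcp_rot: [[-0.956, 0.294, 0.002], [0.294, 0.956, 0.001], [-0.001, 0.001, -1.0]]
force: [1.2, -0.4, -0.1]
finger_gap: 85.6
grip_force: 0.0
```

Request:
jog_arm([
  [[-0.05,-0.14,0.2,0.1],[-0.08,-0.28,0.4,0.2],[-0.1,-0.4,0.6,0.3],[-0.13,-0.5,0.8,0.3],[-0.13,-0.5,0.8,0.3]],
])

```text
time_s: 3.6
ee_pos: [450.5, -270.3, 266.7]
tcp_rot: [[-0.858, 0.514, -0.01], [0.514, 0.858, 0.002], [0.009, -0.004, -1.0]]
force: [-0.5, 0.3, 0.5]
finger_gap: 85.3
grip_force: 0.0
```

Run:
```python
from h import *
np.set_printoptions(precision=3,suppress=True)
s=robot.read_state(); print(s["ee_pos"],s["joint_positions"])
c=robot.camera("wrist"); cv2.imwrite("pics/w1.png",c["img"]); print(c["position"],c["fov_y"],c["cx"],c["cy"],np.array(c["orientation"]).round(4).tolist())
for t in ["pin_center","wing","press_spot","panel","fastener"]:
    for r in robot.regions_of(c,t)[:2]:
        b=r["box"]; print(t,round(r["p"],2),np.round(b,1), px2w(c,b[0],b[1],46),px2w(c,b[0],b[1],77))
```

```text
[ 450.539 -270.328  266.679] [-0.179  0.231  0.766  1.868 -0.173  1.12   1.683]
[ 392.711 -233.244  409.644] 70.49250220593302 282.23533801225034 204.17063225502352 [[0.5133, 0.8276, 0.2272], [0.8582, -0.4939, -0.1398], [-0.0035, 0.2668, -0.9638]]
pin_center 0.61 [253.6 186.2  20.4  24.4] [ 440.112 -304.764   46.   ] [ 436.071 -298.667   77.   ]
wing 0.75 [332.2 263.9  29.5  40.3] [ 584.298 -271.107   46.   ] [ 567.966 -267.879   77.   ]
panel 0.82 [359.4 233.5 151.5 131.6] [ 564.063 -219.972   46.   ] [ 549.455 -221.104   77.   ]
fastener 0.71 [332.4 263.2  28.9  39.9] [ 583.526 -270.386   46.   ] [ 567.259 -267.22    77.   ]
```

View pics/w1.png

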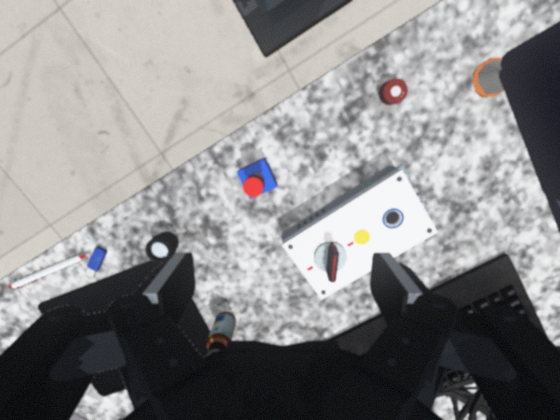

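The wrist view shows the pin head at (253,186), the wing at (332,262), the spot at (362,237) and the bore ring at (393,218). Next I'll segment by colour for finer values.

```bash
cat >> h.py <<'E'
def seg(c,kind,u0,v0,rad=25):
    im=cv2.cvtColor(c["img"],cv2.COLOR_BGR2HSV).astype(int); h,s,v=im[...,0],im[...,1],im[...,2]
    m={"red":((h<8)|(h>172))&(s>150)&(v>70),"blue":(h>105)&(h<130)&(s>110)&(v>60),"yel":(h>18)&(h<36)&(s>120)&(v>110)}[kind]
    yy,xx=np.indices(m.shape); m=m&((xx-u0)**2+(yy-v0)**2<rad*rad)
    y,x=np.nonzero(m); return x,y
def circ(x,y):
    h=cv2.convexHull(np.c_[x,y].astype(np.float32)); (a,b),ax,_=cv2.fitEllipse(h) if len(h)>4 else ((x.mean(),y.mean()),(0,0),0); return a,b,ax
E
python3 - <<'E'
from h import *
np.set_printoptions(precision=2,suppress=True)
c=robot.camera("wrist")
x,y=seg(c,"red",253,186); a=circ(x,y); print("pin",a,px2w(c,x.mean(),y.mean(),75),px2w(c,a[0],a[1],76))
x,y=seg(c,"blue",393,218,18); a=circ(x,y); B=px2w(c,a[0],a[1],46);print("bore",a,B)
x,y=seg(c,"yel",362,237,18); a=circ(x,y); S=px2w(c,a[0],a[1],46); print("spot",a,S)
d=(B-S)/np.linalg.norm(B-S); print("dist",np.linalg.norm(B-S),"az",np.degrees(np.arctan2(d[1],d[0])),"wing xy",S-49*d)
x,y=seg(c,"red",332,262,20); P=np.array([px2w(c,u,v,79)[:2] for u,v in zip(x,y)]); m=P.mean(0); e=np.linalg.svd(P-m)[2][0]; print("wing",len(x),m,np.degrees(np.arctan2(e[1],e[0])))
for q in [(310,268),(350,244)]:
    x,y=seg(c,"red",*q,6); 
    if len(x): print("mark",px2w(c,x.mean(),y.mean(),46))
s=robot.read_state();print(s["ee_pos"],s["tcp_rot"])
E
```

```text
pin (249.21226501464844, 179.58677673339844, (18.48755645751953, 19.15408706665039)) [ 436.02 -299.71   75.  ] [ 435.86 -299.43   76.  ]Traceback (most recent call last):
  File "<stdin>", line 5, in <module>
  File "h.py", line 16, in circ
    h=cv2.convexHull(np.c_[x,y].astype(np.float32)); (a,b),ax,_=cv2.fitEllipse(h) if len(h)>4 else ((x.mean(),y.mean()),(0,0),0); return a,b,ax
                                                                                     ~~~^^^
TypeError: object of type 'NoneType' has no len()
```

```bash
sed -i 's/(s>110)&(v>60)/(s>80)\&(v>30)/' h.py
cat > meas.py <<'E'
from h import *
import sys
np.set_printoptions(precision=2,suppress=True)
c=robot.camera("wrist")
G=lambda P:w2px(c,P)
if "pin" in sys.argv:
    x,y=seg(c,"red",*G((435.5,-300.5,75)),40); a=circ(x,y); print("pin",a,px2w(c,x.mean(),y.mean(),75),px2w(c,a[0],a[1],76))
x,y=seg(c,"blue",*G((564.5,-175,46)),22); a=circ(x,y); B=px2w(c,a[0],a[1],46);print("bore",a,len(x),B)
x,y=seg(c,"yel",*G((568,-221,46)),22); a=circ(x,y); S=px2w(c,a[0],a[1],46); print("spot",a,S)
d=(B-S)/np.linalg.norm(B-S); print("dist",np.linalg.norm(B-S),"az",np.degrees(np.arctan2(d[1],d[0])),"wing xy",S-49*d)
x,y=seg(c,"red",*G((570,-271,79)),24); print(len(x))
if len(x)>5:
    P=np.array([px2w(c,u,v,79)[:2] for u,v in zip(x,y)]); m=P.mean(0); e=np.linalg.svd(P-m)[2][0]; print("wing",m,np.ptp(P,0),np.degrees(np.arctan2(e[1],e[0])))
s=robot.read_state();print(s["ee_pos"],s["tcp_rot"][0])
E
python3 meas.py pin
```

```text
pin (249.2738037109375, 179.85025024414062, (18.622102737426758, 18.697599411010742)) [ 435.98 -299.68   75.  ] [ 435.85 -299.47   76.  ]
bore (387.095703125, 212.259521484375, (17.684743881225586, 19.78177833557129)) 28 [ 566.99 -173.54   46.  ]
spot (356.2134094238281, 230.45726013183594, (11.721125602722168, 13.534134864807129)) [ 569.29 -219.6    46.  ]
dist 46.11656160837674 az 92.85073287452369 wing xy [ 571.72 -268.54   46.  ]
0
[ 455.26 -268.94  272.65] [-0.86  0.51  0.  ]
```

Request:
jog_arm([
  [[0.0,-0.09,0.2,0],[0.005,-0.18,0.4,0],[0.005,-0.185,0.6,0],[0.005,-0.185,0.75,0],[0.005,-0.185,0.75,0],[0.005,-0.185,0.75,0],[0.005,-0.185,0.75,0]],
])

```text
time_s: 4.7
ee_pos: [436.2, -301.5, 123.3]
tcp_rot: [[-0.861, 0.509, 0.004], [0.509, 0.861, -0.002], [-0.004, 0.001, -1.0]]
force: [0.6, -1.7, -0.8]
finger_gap: 85.4
grip_force: 0.0
```

```bash
python3 meas.py pin; python3 -c "
from h import *
cv2.imwrite('pics/w2.png',robot.camera('wrist')['img'])"
```

```text
pin (281.4197082519531, 224.0546875, (32.583980560302734, 33.49699401855469)) [ 435.83 -299.98   75.  ] [ 435.51 -299.83   76.  ]
bore (495.554931640625, 267.4371643066406, (27.548791885375977, 34.91635513305664)) 265 [ 566.74 -173.5    46.  ]
spot (444.4619140625, 294.19512939453125, (18.57562255859375, 23.38975715637207)) [ 568.95 -219.03   46.  ]
dist 45.589640142119535 az 92.77505037608523 wing xy [ 571.32 -267.97   46.  ]
0
[ 436.09 -301.42  123.32] [-0.86  0.51  0.  ]
```

View pics/w2.png

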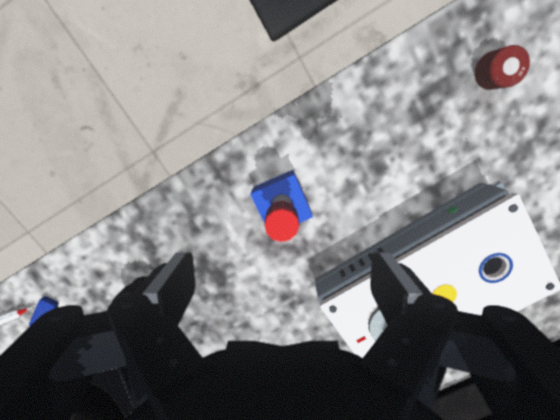

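Pin is at (281,224), midway between the fingers; the bore is at (495,267). Descend and grip.

Request:
jog_arm([
  [[0.005,0.005,0.2,0],[0.005,0.005,0.36,0],[0.005,0.005,0.39,0],[0.005,0.005,0.39,0],[0.005,0.005,0.39,0]],
], fingers=0.3)

```text
time_s: 5.3
ee_pos: [435.4, -300.4, 44.9]
tcp_rot: [[-0.86, 0.51, 0.003], [0.51, 0.86, -0.001], [-0.003, 0.0, -1.0]]
force: [0.5, 0.5, 1.1]
finger_gap: 55.6
grip_force: 0.0
```

Request:
jog_arm([
  [[0,0,0,0],[0,0,0,0],[0,0,0,0],[0,0,0,0],[0,0,0,0],[0,0,0,0],[0,0,0,0]],
], fingers=-1, grip_force=40)

```text
time_s: 6.0
ee_pos: [435.1, -300.1, 44.4]
tcp_rot: [[-0.86, 0.51, 0.002], [0.51, 0.86, -0.001], [-0.002, 0.0, -1.0]]
force: [-0.4, 1.1, 7.7]
finger_gap: 22.7
grip_force: 39.1
```

Request:
jog_arm([
  [[0,0,-0.1,0],[0,0,-0.25,0],[0,0,-0.43,0],[-0.04,0.15,-0.43,0],[-0.1,0.36,-0.43,0],[-0.16,0.58,-0.43,0],[-0.22,0.8,-0.43,0],[-0.243,0.88,-0.43,0],[-0.243,0.88,-0.43,0],[-0.243,0.88,-0.43,0],[-0.243,0.88,-0.43,0]],
])

```text
time_s: 7.1
ee_pos: [564.1, -174.7, 129.4]
tcp_rot: [[-0.859, 0.512, -0.001], [0.512, 0.859, -0.0], [0.001, -0.001, -1.0]]
force: [-0.2, -0.5, -0.7]
finger_gap: 22.7
grip_force: 39.4
```

Run:
```python
from h import *
np.set_printoptions(precision=2,suppress=True)
s=robot.read_state();print(s["ee_pos"],s["tcp_rot"],s["finger_gap"],s["force"])
for n in ["wrist","scene","top"]:
    c=robot.camera(n); z=s["ee_pos"][2]-3.4
    E=s["ee_pos"]; g=[w2px(c,(E[0],E[1],z+36))]
    x,y=seg(c,"red",*g[0],40)
    if len(x): a=circ(x,y); print(n,a,px2w(c,a[0],a[1],z+35), len(x), "exp",g)
    b=w2px(c,(566.8,-173.5,46)); print(b)
    if n!="top": 
        cr=c["img"]; u,v=map(int,b); u=min(max(u,100),460);v=min(max(v,90),330)
        cv2.imwrite(f"pics/p_{n}.png",cv2.resize(cr[v-90:v+90,u-100:u+100],None,fx=2,fy=2,interpolation=cv2.INTER_CUBIC))
a=cv2.imread("pics/p_wrist.png");b=cv2.imread("pics/p_scene.png");cv2.imwrite("pics/p.png",np.hstack([a,b]))
```

```text
[ 564.08 -174.66  129.35] [[-0.86  0.51 -0.  ]
 [ 0.51  0.86 -0.  ]
 [ 0.   -0.   -1.  ]] 22.689413796252722 [-0.15 -0.51 -0.68]
wrist (282.5010986328125, 289.2711486816406, (54.60693359375, 56.05191421508789)) [ 564.3  -172.75  160.95] 2304 exp [(np.float64(278.3135466176641), np.float64(292.2347370965067))]
(np.float64(283.2824807297331), np.float64(212.62848975555028))
scene (222.3330078125, 147.8490753173828, (3.6224734783172607, 15.384896278381348)) [ 542.86 -180.59  160.95] 37 exp [(np.float64(226.71080408740144), np.float64(140.84875254044778))]
(np.float64(231.32016650481503), np.float64(195.2447538890841))
(np.float64(216.3392132353365), np.float64(185.3784859337403))
```

View pics/p.png

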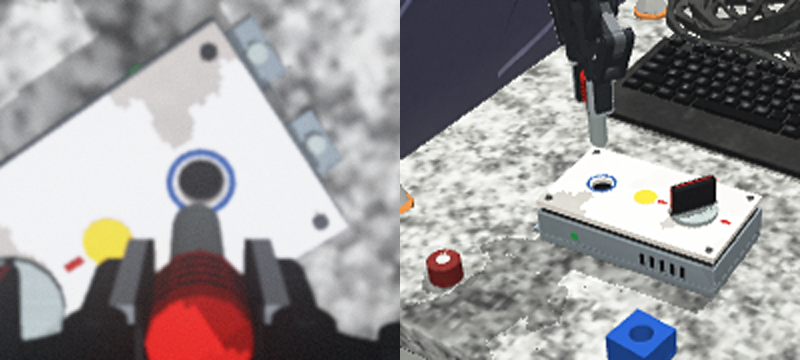

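The wrist crop shows the ring centre near pixel (283.5,213) and the pin's foot just short of it. Nudging forward and lowering to just above the panel.

Request:
jog_arm([
  [[-0.008,0.006,0.1,0],[-0.008,0.006,0.18,0],[-0.008,0.006,0.18,0],[-0.008,0.006,0.18,0],[-0.008,0.006,0.18,0]],
])

```text
time_s: 7.75
ee_pos: [568.0, -172.9, 93.8]
tcp_rot: [[-0.86, 0.51, 0.001], [0.51, 0.86, -0.0], [-0.001, 0.0, -1.0]]
force: [0.2, -0.3, -0.0]
finger_gap: 22.5
grip_force: 39.4
```

Run:
```python
from h import *
np.set_printoptions(precision=2,suppress=True)
s=robot.read_state();print(s["ee_pos"],s["force"],s["tcp_rot"][:2]); E=s["ee_pos"]
c=robot.camera("wrist"); im=c["img"].copy()
x,y=seg(c,"blue",*w2px(c,(566.8,-173.5,46)),50); print("ring",circ(x,y),px2w(c,*circ(x,y)[:2],46))
R=np.array(s["tcp_rot"])
b=w2px(c,(566.8,-173.5,46)); u,v=map(int,b); u0,v0=u-70,v-50
o=cv2.resize(im[v0:v0+100,u0:u0+140],None,fx=5,fy=5,interpolation=cv2.INTER_CUBIC)
# predicted circles: ring hole r9.5 at 46 (green), foot r8 at foot+? (magenta)
def circle(C,r,col):
    p=[w2px(c,(C[0]+r*np.cos(t),C[1]+r*np.sin(t),C[2])) for t in np.linspace(0,2*np.pi,60)]
    p=((np.array(p)-[u0,v0]+.5)*5).astype(np.int32); cv2.polylines(o,[p],True,col,1)
circle((566.8,-173.5,46),9.5,(0,255,0)); circle((E[0],E[1],E[2]-39.4+3),8,(255,0,255)); circle((E[0],E[1],E[2]-39.4+30),8,(255,0,255))
cv2.imwrite("pics/q1.png",o)
```

```text
[ 567.98 -172.9    93.83] [ 0.19 -0.29 -0.04] [[-0.86  0.51  0.  ]
 [ 0.51  0.86 -0.  ]]
ring (277.83404541015625, 224.60189819335938, (36.36117172241211, 39.769195556640625)) [ 566.49 -173.58   46.  ]
```

View pics/q1.png

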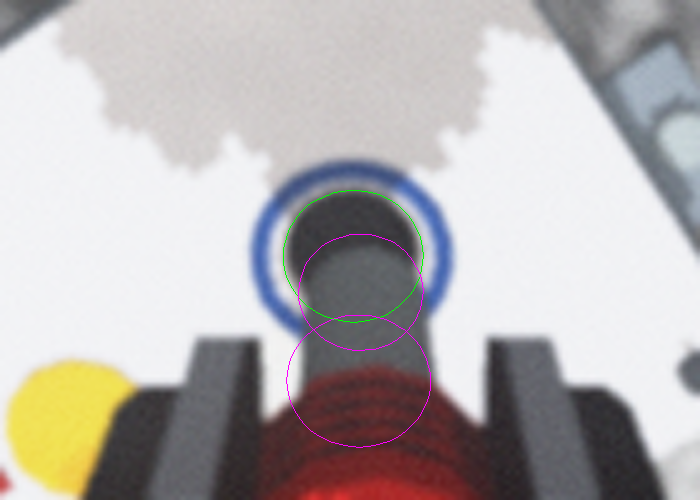

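The pin sits about 1.8 mm right of and a bit short of the bore axis (shank centre col 366, ring centre 352). Both estimates agree, so I'll correct and descend partway.

Request:
jog_arm([
  [[0.006,-0.009,0,0],[0.006,-0.009,0,0],[0.006,-0.009,0.02,0],[0.006,-0.009,0.045,0],[0.006,-0.009,0.07,0],[0.006,-0.009,0.09,0],[0.006,-0.009,0.09,0]],
])

```text
time_s: 8.5
ee_pos: [565.2, -173.2, 74.3]
tcp_rot: [[-0.861, 0.509, -0.002], [0.509, 0.861, 0.0], [0.002, -0.001, -1.0]]
force: [-0.2, 0.1, -1.1]
finger_gap: 22.8
grip_force: 39.4
```

Request:
jog_arm([
  [[0,0,0.025,0],[0,0,0.05,0],[0,0,0.075,0],[0,0,0.095,0],[0,0,0.105,0],[0,0,0.105,0],[0,0,0.105,0]],
])

```text
time_s: 9.2
ee_pos: [565.9, -173.4, 54.3]
tcp_rot: [[-0.861, 0.509, 0.0], [0.509, 0.861, -0.0], [-0.0, 0.0, -1.0]]
force: [-0.6, -0.1, -0.6]
finger_gap: 23.0
grip_force: 39.4
```

Request:
jog_arm([
  [[0,0,0.01,0],[0,0,0.018,0],[0,0,0.02,0],[0,0,0.02,0],[0,0,0.02,0]],
])

```text
time_s: 9.7
ee_pos: [566.4, -173.8, 51.5]
tcp_rot: [[-0.86, 0.51, 0.002], [0.51, 0.86, 0.0], [-0.001, 0.001, -1.0]]
force: [-1.9, 0.1, 6.8]
finger_gap: 22.5
grip_force: 40.1
```

Request:
jog_arm([
  [[0,0,0,0],[0,0,0,0],[0,0,0,0],[0,0,0,0],[0,0,-0.1,0],[0,0,-0.3,0],[0,0,-0.45,0],[-0.08,-0.13,-0.5,0],[-0.17,-0.26,-0.5,0],[-0.26,-0.39,-0.5,0],[-0.26,-0.39,-0.5,0],[-0.26,-0.39,-0.5,0]],
], fingers=0.2)

```text
time_s: 10.9
ee_pos: [570.3, -267.6, 150.0]
tcp_rot: [[-0.86, 0.511, -0.001], [0.511, 0.86, 0.0], [0.001, -0.0, -1.0]]
force: [-0.5, 0.8, -0.3]
finger_gap: 51.1
grip_force: 0.0
```

Run:
```python
from h import *
np.set_printoptions(precision=2,suppress=True)
s=robot.read_state();print(s["ee_pos"],s["force"],s["tcp_rot"][:2])
c=robot.camera("wrist")
x,y=seg(c,"red",*w2px(c,(566.2,-173.5,84)),45); print("head",len(x),px2w(c,*circ(x,y)[:2],84) if len(x) else 0)
x,y=seg(c,"yel",*w2px(c,(569,-219.2,46)),35); print("spot",px2w(c,*circ(x,y)[:2],46))
for r in robot.regions_of(c,"wing")[:1]:
    v,u=np.nonzero(r["mask"]); print(r["p"],r["box"],px2w(c,*r["box"][:2],65))
hs=robot.camera("scene"); 
o=hs["img"][150:260,190:330]; cv2.imwrite("pics/r.png",np.hstack([cv2.resize(c["img"],(560,420)),cv2.resize(o,(240,189)).copy().repeat(1,0) if 0 else np.vstack([cv2.resize(o,(240,189)),np.zeros((231,240,3),np.uint8)])]))
```

```text
[ 570.29 -267.62  149.97] [-0.5   0.81 -0.31] [[-0.86  0.51 -0.  ]
 [ 0.51  0.86  0.  ]]
head 781 [ 566.21 -174.87   84.  ]
spot [ 569.24 -219.69   46.  ]
0.92 [282.6, 213.2, 54.2, 57.5] [ 573.61 -267.35   65.  ]
```

View pics/r.png

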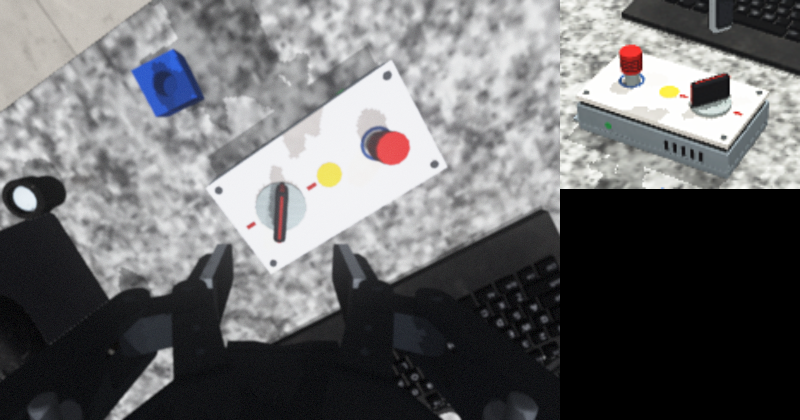

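The pin stands seated in the bore (head at (392,147)); the wing is centred at (281,213), nearly along tool x; the marks are at (251,225) and (311,186). Now the angles.

Run:
```python
from h import *
np.set_printoptions(precision=2,suppress=True)
c=robot.camera("wrist"); h=cv2.cvtColor(c["img"],cv2.COLOR_BGR2HSV).astype(int)
m=((h[...,0]<10)|(h[...,0]>168))&(h[...,1]>90)&(h[...,2]>50); yy,xx=np.indices(m.shape)
Q=[]
for q,r,z in [((251,225),9,46),((311,186),9,46),((281,212),40,79)]:
    mm=m&((xx-q[0])**2+(yy-q[1])**2<r*r)
    if z==79: mm&=(abs(xx-281)<9)
    y,x=np.nonzero(mm); P=np.array([px2w(c,u,v,z)[:2] for u,v in zip(x,y)]); o=P.mean(0); e=np.linalg.svd(P-o)[2][0]; Q.append(o)
    print(len(x),o,np.degrees(np.arctan2(e[1],e[0])),np.ptp((P-o)@e))
d=Q[1]-Q[0]; print("marks mid",(Q[0]+Q[1])/2,np.hypot(*d),np.degrees(np.arctan2(d[1],d[0])))
R=np.array(robot.read_state()["tcp_rot"]); print("toolx az",np.degrees(np.arctan2(R[1,0],R[0,0])))
```

```text
24 [ 573.97 -300.02] -84.18329054542791 7.135632374631948
26 [ 570.37 -237.05] -88.30676458523381 6.799107617859888
182 [ 571.17 -267.98] -33.63057708349389 40.51475146643041
marks mid [ 572.17 -268.53] 63.07677879859935 93.27929785602983
toolx az 149.49483439781068
```

Request:
jog_arm([
  [[-0.006,-0.001,0.15,0.07],[-0.006,-0.001,0.3,0.07],[-0.006,-0.001,0.42,0.07],[-0.006,-0.001,0.47,0.07],[-0.006,-0.001,0.47,0.07],[-0.006,-0.001,0.47,0.07],[-0.006,-0.001,0.47,0.07]],
])

```text
time_s: 11.8
ee_pos: [572.7, -268.2, 57.7]
tcp_rot: [[-0.831, 0.556, 0.002], [0.556, 0.831, -0.001], [-0.003, 0.001, -1.0]]
force: [0.9, 0.7, 0.6]
finger_gap: 51.5
grip_force: 0.0
```

Request:
jog_arm([
  [[0,0,0,0],[0,0,0,0],[0,0,0,0],[0,0,0,0],[0,0,0,0],[0,0,0,0]],
], fingers=-1, grip_force=30)

```text
time_s: 12.4
ee_pos: [570.9, -269.6, 56.8]
tcp_rot: [[-0.831, 0.557, -0.0], [0.557, 0.831, -0.002], [-0.001, -0.002, -1.0]]
force: [-2.7, -5.1, 4.9]
finger_gap: 9.6
grip_force: 33.4
```

Request:
jog_arm([
  [[0,-0.004,0,0.1],[0,-0.004,0,0.25],[0,-0.004,0,0.4],[0,-0.004,0,0.55],[0,-0.004,0,0.7],[0,-0.004,0,0.85],[0,-0.004,0,0.95],[0,-0.004,0,0.95],[0,-0.004,0,0.95]],
])

```text
time_s: 13.3
ee_pos: [571.3, -269.4, 56.6]
tcp_rot: [[-0.234, 0.972, 0.001], [0.972, 0.234, -0.002], [-0.002, 0.0, -1.0]]
force: [-2.2, -3.8, 4.1]
finger_gap: 9.5
grip_force: 33.4
```

Request:
jog_arm([
  [[0,0,0,0.1],[0,0,0,0.2],[0,0,0,0.23],[0,0,0,0.23],[0,0,0,0.23]],
])

```text
time_s: 13.8
ee_pos: [571.4, -269.3, 56.6]
tcp_rot: [[-0.056, 0.998, 0.001], [0.998, 0.056, -0.001], [-0.001, 0.001, -1.0]]
force: [-2.0, -4.3, 4.5]
finger_gap: 9.0
grip_force: 33.4
```

Request:
jog_arm([
  [[0,0,0,0],[0,0,0,0],[0,0,0,0],[0,0,-0.15,0],[0,0,-0.3,0],[0.02,0,-0.42,0],[0.12,0,-0.45,0],[0.24,0,-0.45,0],[0.249,0,-0.45,0],[0.249,0,-0.45,0],[0.249,0,-0.45,0]],
], fingers=-0.2)

```text
time_s: 14.9
ee_pos: [568.4, -219.3, 146.1]
tcp_rot: [[-0.054, 0.999, -0.0], [0.999, 0.054, -0.0], [-0.0, -0.0, -1.0]]
force: [-0.6, -0.9, -0.6]
finger_gap: 33.6
grip_force: 0.0
```

Run:
```python
from h import *
np.set_printoptions(precision=2,suppress=True)
s=robot.read_state();print(s["ee_pos"],s["force"],s["finger_gap"])
c=robot.camera("wrist"); cv2.imwrite("pics/t.png",c["img"]); h=cv2.cvtColor(c["img"],cv2.COLOR_BGR2HSV).astype(int)
m=((h[...,0]<10)|(h[...,0]>168))&(h[...,1]>90)&(h[...,2]>50); yy,xx=np.indices(m.shape)
for P0,r,z in [((574,-300),8,46),((570.4,-237),8,46),((571.5,-268.3),20,79)]:
    q=w2px(c,(*P0,z)); r*=1.2; print(q)
    y,x=np.nonzero(m&((xx-q[0])**2+(yy-q[1])**2<(r*1.5)**2)); 
    if len(x)<5: continue
    P=np.array([px2w(c,u,v,z)[:2] for u,v in zip(x,y)]); o=P.mean(0); e=np.linalg.svd(P-o)[2][0]
    print(len(x),o,np.degrees(np.arctan2(e[1],e[0]))%180,np.ptp((P-o)@e))
x,y=seg(c,"yel",*w2px(c,(569,-219.5,46)),35); print("spot",px2w(c,*circ(x,y)[:2],46))
```

```text
[ 568.43 -219.27  146.14] [-0.59 -0.9  -0.61] 33.62311211915182
(np.float64(282.55257453340096), np.float64(290.02698178765837))
87 [ 573.73 -296.24] 92.90604276370382 21.894247306887124
(np.float64(282.40471463866385), np.float64(225.85318020220114))
28 [ 570.41 -237.4 ] 93.61235257653921 6.470400697057661
(np.float64(281.6540231094343), np.float64(277.6550953050904))
167 [ 572.08 -266.98] 93.21410965758126 46.181008458305314
spot [ 569.32 -219.55   46.  ]
```

View pics/t.png

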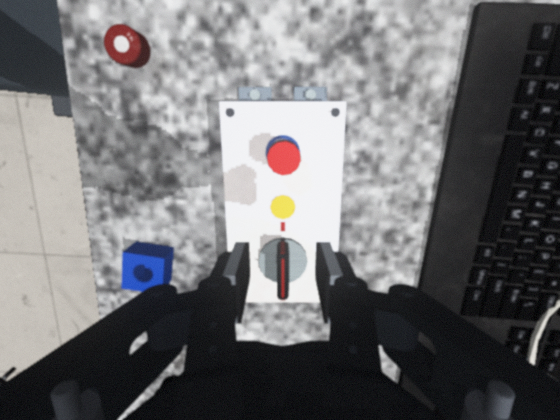

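The wing (line at col 282, rows 240–298) lines up with the marks at 93.2° and the pin is in place. Shut the fingers and press on the yellow spot.

Request:
jog_arm([
  [[0,0,0,0],[0,0,0,0],[0,0,0.15,0],[0,0,0.3,0],[0,0,0.42,0],[0,0,0.47,0],[0,0,0.48,0],[0,0,0.48,0],[0,0,0.48,0]],
], fingers=-1)

```text
time_s: 15.85
ee_pos: [569.3, -219.4, 51.5]
tcp_rot: [[-0.054, 0.999, 0.002], [0.999, 0.054, -0.001], [-0.001, 0.002, -1.0]]
force: [0.5, 0.6, -0.3]
finger_gap: -0.1
grip_force: 0.0
```

Request:
jog_arm([
  [[0,0,0.01,0],[0,0,0.02,0],[0,0,0.03,0],[0,0,0.04,0],[0,0,0.05,0],[0,0,0.05,0],[0,0,0.05,0],[0,0,0.05,0]],
])

```text
time_s: 16.65
ee_pos: [569.0, -218.7, 41.2]
tcp_rot: [[-0.055, 0.999, 0.001], [0.999, 0.055, 0.001], [0.001, 0.001, -1.0]]
force: [-0.6, 0.8, 6.8]
finger_gap: 0.0
grip_force: 3.6
```

Request:
jog_arm([
  [[0,0,0.01,0],[0,0,0.02,0],[0,0,0.03,0],[0,0,0.03,0],[0,0,0.03,0],[0,0,0.03,0]],
])

```text
time_s: 17.25
ee_pos: [569.1, -218.8, 39.8]
tcp_rot: [[-0.054, 0.999, 0.003], [0.999, 0.054, 0.005], [0.005, 0.003, -1.0]]
force: [-10.3, 9.3, 41.0]
finger_gap: 0.4
grip_force: 20.2
```

Request:
jog_arm([
  [[0,0,-0.006,0],[0,0,-0.013,0],[0,0,-0.013,0],[0,0,-0.013,0],[0,0,-0.013,0]],
])

```text
time_s: 17.75
ee_pos: [569.0, -218.8, 40.0]
tcp_rot: [[-0.055, 0.999, 0.002], [0.999, 0.055, 0.003], [0.003, 0.002, -1.0]]
force: [-6.0, 4.3, 23.0]
finger_gap: 0.2
grip_force: 11.4
```

Run:
```python
from h import *
s=robot.read_state();print(s["ee_pos"],s["force"])
c=robot.camera("scene"); o=cv2.resize(c["img"][140:270,180:340],None,fx=4,fy=4,interpolation=cv2.INTER_CUBIC); cv2.imwrite("pics/f.png",o)
```

```text
[ 569.02012316 -218.76911294   40.01627392] [-6.00588168  4.25674899 22.95957598]
```

View pics/f.png

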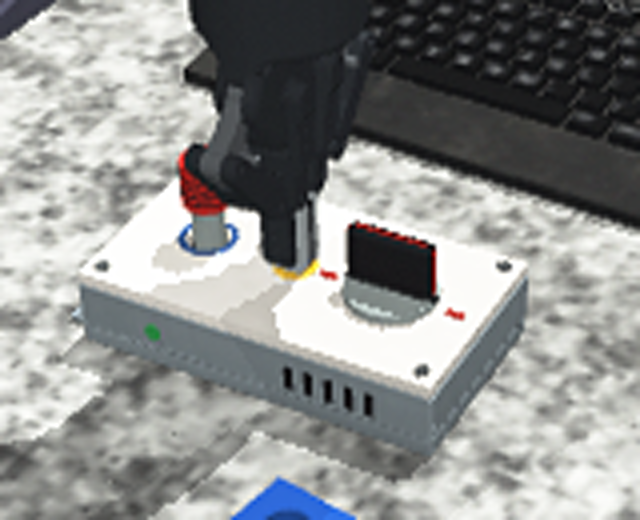

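The panel is down flush (TCP at 40 mm, 23 N), the pin is standing in the bore and the wing is lined up with both marks.

```bash
python3 -c "
from station import robot
print(robot.close_job())"
```

```text
the job is handed in; nothing more can be done
None
```

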